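Tip the frozen pears into the pot

TASK

Carry the aluminium tray by its bar handle over to the big deep steel cooking pot and tip it so that both frozen pears roll out into the pot, without the fingers touching the pears. Then set the empty tray back down, upright and flat on the table.

Things in the scene. Friction and masses are not known exactly. Their poses are not given: they have to be found in the camera images.
- tray_grip (a point): Centre of a loose aluminium tray's bar handle (14 mm square, 162 mm long along y), over the tray's centre, 115 mm above its underside, 53 mm clear above the pears. z up, x to a pouring end. Floor 140 (x) by 154 mm, 3 thick; y sides walled 30 high; both x ends flare up 25 degrees to lips at x = +-110, 21 high. 0.4 kg. Tipped 45 to 55 degrees about y, the pears roll out.
- pot_mouth (a point): Centre of the mouth of the big deep round steel cooking pot (loose, 0.9 kg): 250 mm outside diameter, 110 mm high, walls 4 mm, two small side handles at its y ends (320 mm over them), standing on the table. The point is at rim height, 110 mm above its underside; z up. The smaller white bowl (140 mm wide, 50 mm high) is not meant.
- pear_a_center (a point): Centre of one frozen pear: hard, dark brown, roundish, 52 mm thick and 56 mm long, about 90 g, lying in the tray, free to roll; x runs along its core to the stalk.
- pear_b_center (a point): Centre of the other frozen pear, just like the first.
Not all that is in view belongs to the job. Leave any yellow look-alike of the part that bears pear_a_center alone. What is shaped like the part that bears pear_b_center but green is not meant.

How it is judged:
On the way, in this order (a step that is already met when the one before it is completed fails the run):
1. the tray is lifted off the table, at least 40 mm, with both pears still in it (within 140 mm of the handle's centre) (height (world z) of tray_grip above 0.155 m and distance between each of pear_a_center, pear_b_center and tray_grip below 0.14 m), for 0.2 s.
2. the tray is tipped by more than 25 degrees with its handle's centre within 220 mm, horizontally, of the pot's centre (angle between tray_grip's own z axis and vertical above 0.44 rad and horizontal distance between tray_grip and pot_mouth below 0.22 m), for 0.1 s.
At the end, for the whole second after the job is handed in: Both pears lie inside the pot (centres below the rim and within 115 mm of its axis), the pot stands upright on the table (within 10 degrees and 10 mm), and the tray stands released, upright and flat on the table (within 6 degrees, handle's centre 105 to 125 mm above the table) (z of each of pear_a_center, pear_b_center in the frame of pot_mouth below 0 m and horizontal distance between each of pear_a_center, pear_b_center and pot_mouth below 0.115 m and angle between pot_mouth's own z axis and vertical below 0.17 rad and height (world z) of pot_mouth between 0.1 and 0.12 m and angle between tray_grip's own z axis and vertical below 0.1 rad and height (world z) of tray_grip between 0.105 and 0.125 m); the robot touches nothing.
It fails at once if the fingers touch a pear (contact force between the fingers and pear_a above 0.5 N or contact force between the fingers and pear_b above 0.5 N).
It also fails if it takes over 61 s, if anything falls off the work surface, if the arm or the gripper's body presses on something with over 40 N, if the wrist force passes 120 N, or if a joint passes its speed limit or range.

ROBOT

A 7-joint arm with a two-finger parallel gripper is mounted at the origin on the work surface. World frame = base frame: x ahead of the robot, y to its left, z up, the work surface at z = 0. Lengths are in m, angles in rad, forces in N, time in s.
With the tool pointing down it reaches from about 0.4 to 0.875 m from the base axis. Payload 6.5 kg.
Tool frame: the origin (TCP) lies midway between the tips of the shut fingers; the grasp point (between the pads) lies 19 mm behind it; z points along the fingers, y is the line along which they close (so a half turn about z gives the same grasp; the last joint's range is limited). The gripper opens to 85 mm and grips with 20 to 120 N. Pads are 22 mm wide; open, the fingers measure 114 mm over their backs; the gripper's body (76 mm by 85 mm) begins 54 mm behind the grasp point. The pads swing forward as they close: fully open they stand 13 mm farther back than shut.
Start: joints at [-1.408, 0.536, -0.004, 1.538, 0.003, 1.067, -0.071], TCP at [0.147, 0.633, 0.231] pointing down, gripper open.
Joint ranges: [-2.7, 2.7], [-0.37, 2.16], [-1.27, 1.26], [0.24, 2.4], [-1.31, 4.45], [0.19, 1.91], [-2.76, 2.76]. Speed limits (rad/s): [2.39, 2.39, 3.14, 3.14, 3.14, 3.14, 3.14].

INTERFACE

Orientations are given as a rotation vector (axis times angle).
In Python, from rig import r gives the robot as it stands. The module is installed in compiled form; this text tells all that it offers.
- The arm moves only by the tool carry_out, never from a script. Its argument "increments" is a list of rows, each a list of 7 numbers: the turn, a rotation vector about the tool's x, y, z in units of 5 degrees (1.0 is 5 degrees), then the shift along the tool's x, y, z in units of 40 mm (1.0 is 40 mm), then the closure, from 0 (fully open) to 1 (shut). A call has 1 to 12 rows; each row shifts and turns the commanded pose from where the row before left it, along the tool's axes as they then stand; what a row does not reach is not made up. A row lasts 1/10 s, in which the tool goes at most 50 mm and 8.59 degrees, less where a joint would pass 70% of its speed; a pose out of reach is approached as far as the arm can. A call is refused whole if a number of a shift passes 1 or a number of a turn 1, either way. A call with a gripper value outside its range is refused whole. The fingers move at their own pace and stop on an object; the grip force is fixed at half the most. Time passes only in rows, so rows that do not move let the fingers close. It gives the time, the measured TCP pose, the force and the opening at its end, in the units of the state.
- r.read_state(): the state, without advancing time (a new reading comes with each control period).
- r.camera(name): name is "side" or "top" or "wrist"; returns a dict with "image" (480x640x3 uint8, red, green, blue), "fx", "fy", "cx", "cy" (pixels), "k1" (the pictures are not rectified: a ray, as slopes to the right and down, at radius r is drawn at 1 + k1 r^2 times it, then the intrinsics apply), "origin" and "rotation" of the camera in the world. Camera axes: x right, y down, z forward; pixel columns grow to the right and rows downward; lengths in m; the calibration is good to about 2 mm. A picture is of the moment at which its call begins. There is no depth.
- r.job_done(): hands the job in, once; it reports no verdict.
The state is a dict: "clock": time; "joints": joint angles; "qd": joint speeds; "tau": joint torques, N m; "position": TCP position; "tcp_rot": TCP orientation; "ft_force": force on the tool from outside, world axes, zero at the start; "moment": the same for the moment, N m; "gripper_width": finger opening in m.
Only numpy, scipy, OpenCV 4.12 (cv2) and the standard library are available. Lean on these libraries where they do the work, as an engineer would, in place of code of your own. Each camera call takes 0.05 s, during which the arm holds its last target. There are 200 camera calls.

## Working session

There is one attempt and no reset: what is moved stays moved. The work goes in short steps, Python scripts to look and compute and a tool call to move; the robot and the scene stay as the last step left them, time stands still between calls to the robot, and variables do not carry over. Pictures are saved under pics/ and viewed, on a budget of 10 in all, crops included, one or two more only if the job needs it, and the job is handed in when it is done.

Besides the shell and the picture viewer there is one more tool, called after "Emit:" by a JSON object that holds its "api" and its "payload", one argument or row to a line. carry_out: Moves the arm, as the interface text tells. Its arguments: {"type":"object","properties":{"increments":{"type":"array"}},"required":["increments"]}

```bash
mkdir -p pics
cat > h.py <<'E'
import numpy as np, cv2
from rig import r
def snap(n,f):
    c=r.camera(n); cv2.imwrite(f,cv2.cvtColor(c['image'],cv2.COLOR_RGB2BGR)); np.savez(f+'.npz',**{k:np.array(v) for k,v in c.items()}); return c
def load(f): return dict(np.load(f+'.npz'))
def ray(c,u,v):
    x=np.array([(u-c['cx'])/c['fx'],(v-c['cy'])/c['fy']]); y=x.copy()
    for _ in range(20): y=x/(1+c['k1']*(y@y))
    d=c['rotation']@np.array([y[0],y[1],1]); return c['origin'],d/np.linalg.norm(d)
def onz(c,u,v,z):
    o,d=ray(c,u,v); return o+d*(z-o[2])/d[2]
def proj(c,p):
    q=c['rotation'].T@(np.array(p)-c['origin']); s=q[:2]/q[2]; s=s*(1+c['k1']*(s@s)); return s*[c['fx'],c['fy']]+[c['cx'],c['cy']]
E
python3 - <<'E'
from h import *
print(r.read_state())
for n in('top','side'):
    c=snap(n,f'pics/{n}0.png'); print(n,c['origin'],c['rotation'],c['fx'],c['k1'])
E
```

```text
{'clock': 0.0, 'joints': array([-1.40820131,  0.53719392, -0.00443168,  1.53886699,  0.00255791,
        1.06731872, -0.07116257]), 'qd': array([ 3.39229913e-04, -7.76990743e-04,  4.72804510e-04, -3.32114778e-05,
        4.72395621e-04,  1.27910832e-03, -9.62287024e-04]), 'tau': array([ 1.12224254e-03, -5.83412361e+01,  1.04912348e+00, -2.59103000e+01,
        1.23211069e-02,  9.71490081e-03, -3.19407707e-05]), 'position': array([0.14728808, 0.63243512, 0.23039757]), 'tcp_rot': array([-3.58465129e-01, -3.12096634e+00,  2.79324434e-03]), 'ft_force': array([-0.64264674, -0.13387389,  0.60207186]), 'moment': array([-0.00261463,  0.02476368, -0.00972158]), 'gripper_width': 0.08509341425454282}
top [ 0.43450106 -0.06387099  1.00266329] [-2.16140007  2.18764141 -0.09184755] 468.50241578635445 -0.011332481491690765
side [ 0.27890787 -0.74074416  0.58565391] [-2.1504594   0.3361282  -0.20541766] 437.57041291708737 -0.05797920083893585
```

```bash
sed -i "s/c\['rotation'\]/R(c)/g" h.py
cat >> h.py <<'E'
def R(c): return cv2.Rodrigues(np.asarray(c['rotation'],float))[0]
E
python3 -c "
from h import *
print(R(load('pics/top0.png')),R(load('pics/side0.png')),R({'rotation':r.read_state()['tcp_rot']}))"
```

```text
[[-0.01188045 -0.99604655  0.08803475]
 [-0.99992046  0.01220705  0.0031725 ]
 [-0.0042346  -0.08799006 -0.99611235]] [[ 0.94878988 -0.1618202   0.27131529]
 [-0.3152587  -0.54003752  0.78036621]
 [ 0.02024142 -0.82593807 -0.56339736]] [[-9.73961411e-01  2.26713703e-01 -2.59762821e-04]
 [ 2.26713830e-01  9.73960176e-01 -1.55405968e-03]
 [-9.93279815e-05 -1.57248598e-03 -9.99998759e-01]]
```

View pics/top0.png

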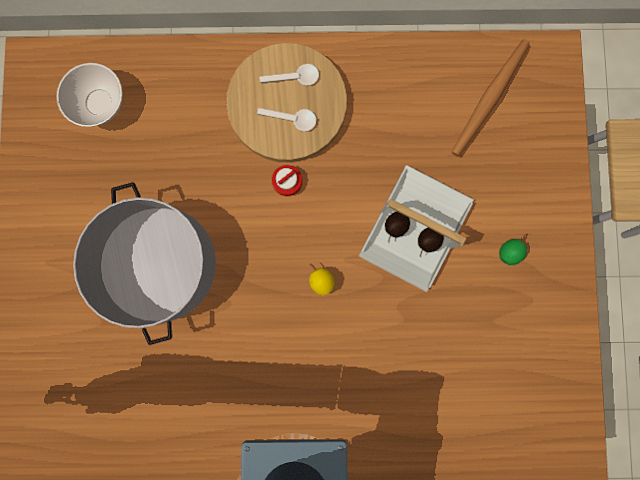

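View pics/side0.png

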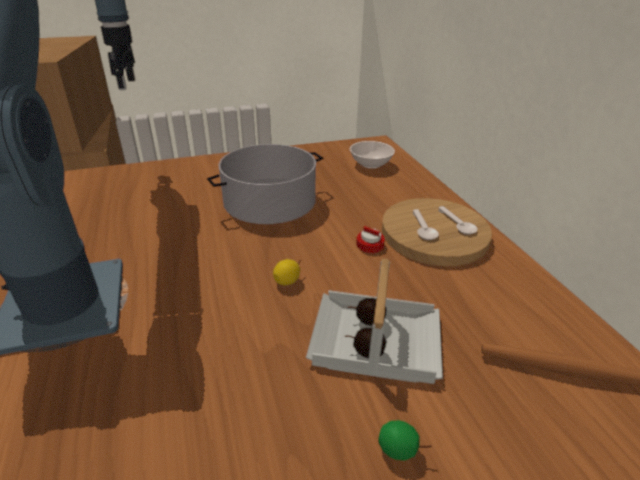

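Run:
```python
from h import *
t=cv2.imread('pics/top0.png')
a=cv2.resize(t[155:300,350:490],None,fx=4,fy=4,interpolation=cv2.INTER_CUBIC)
b=cv2.resize(t[175:350,60:230],(232*1,240)) 
b=cv2.resize(t[175:350,60:230],None,fx=1.4,fy=1.4)
o=np.zeros((580,560+b.shape[1],3),np.uint8);o[:a.shape[0],:560]=a;o[:b.shape[0],560:]=b
cv2.imwrite('pics/crop1.png',o)
```

```text
(no output)
```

View pics/crop1.png

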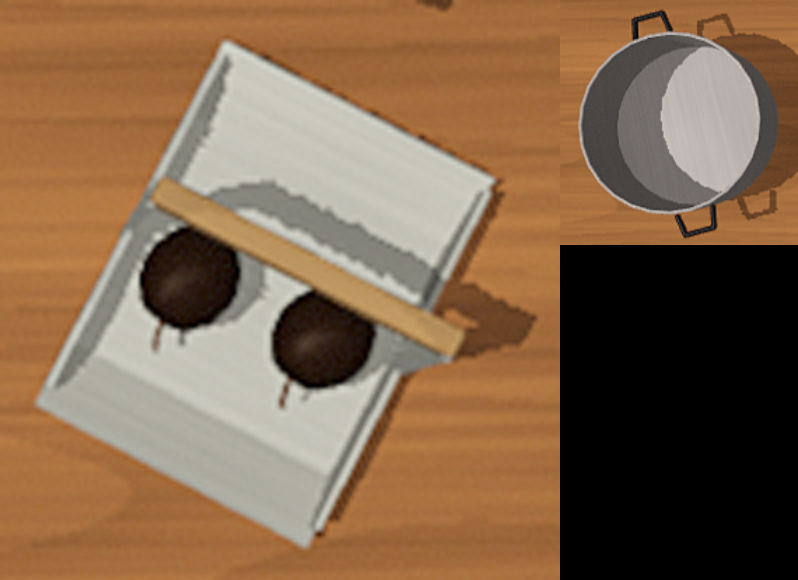

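Run:
```python
from h import *
c=load('pics/top0.png')
A=onz(c,391,203.25,.122);B=onz(c,463.75,241,.122);m=(A+B)/2;d=B-A
print('bar',A,B,m,np.hypot(*d[:2]),np.degrees(np.arctan2(d[1],d[0])))
P=[onz(c,*p,.021) for p in((407,165.5),(473.75,200.5),(428,291.25),(360,255.5))]
print('corners',np.round(P,4),np.mean(P,0)); 
for i,j in((0,1),(1,2),(2,3),(3,0)):
    e=P[j]-P[i];print(np.linalg.norm(e),np.degrees(np.arctan2(e[1],e[0])))
Q=[onz(c,*p,.11) for p in((74.3,263),(215.7,263),(145,198.6),(145,327))]
print('pot',np.round(Q,4),Q[0][1]+Q[1][1],(Q[0]+Q[1])/2,(Q[2]+Q[3])/2)
print('handles',onz(c,124,186,.09),onz(c,158,341,.09))
for p in((397,224),(430,240)):print('pear',onz(c,*p,.03))
print('yellow',onz(c,321,281,.03),'red',onz(c,287,180,.02),'board',onz(c,288,102,.02))
# tray in side view check
s=load('pics/side0.png'); print('side bar',proj(s,A),proj(s,B),'pot',proj(s,(Q[0]+Q[1])/2))
```

```text
bar [ 0.58279463 -0.19486597  0.122     ] [ 0.50912304 -0.33031736  0.122     ] [ 0.54595883 -0.26259167  0.122     ] 0.15419007802299903 -118.54163228863159
corners [[ 0.6808 -0.2461  0.021 ]
 [ 0.6036 -0.3854  0.021 ]
 [ 0.4135 -0.2823  0.021 ]
 [ 0.4898 -0.1421  0.021 ]] [ 0.54693928 -0.26399783  0.021     ]
0.15933632966328892 -119.00480430101817
0.21619112121007966 151.514293527051
0.1596313334313166 61.4515582131516
0.21746010582132255 -28.565131023918166
pot [[0.477  0.412  0.11  ]
 [0.4738 0.1404 0.11  ]
 [0.6    0.2785 0.11  ]
 [0.3545 0.2734 0.11  ]] 0.5523933073740438 [0.47539623 0.27619665 0.11      ] [0.4772445  0.27595603 0.11      ]
handles [0.62958845 0.32862594 0.09      ] [0.32577891 0.25527564 0.09      ]
pear [ 0.5542857  -0.21998349  0.03      ]
pear [ 0.51987204 -0.28786817  0.03      ]
yellow [ 0.43749461 -0.05973267  0.03      ] red [0.65284851 0.010225   0.02      ] board [0.82446108 0.00717669 0.02      ]
side bar [384.90872386 260.34437615] [378.19760113 322.24650944] pot [267.94841685 164.57017428]
```

Candidates: the tray, the only one, has its bar handle centred at about (427,222). The big grey pot is at (140,262), and the white bowl at (90,95) is not meant. The brown pears are at (397,224) and (430,240). The decoys are the yellow pear at (321,281) and the green one at (514,251). The crop confirms the brown pears are in the tray.

Estimates:
- Handle (0.546, -0.263), bar axis at 61.5°.
- Pot axis (0.477, 0.287). I took this from the left rim and handles, because the visible right edge is partly outer wall.

Now I'll swing over to the tray.

Emit:
{"api": "carry_out", "payload": {
  "increments": [
    [0, 0, 0.3, -0.4, -0.03, 0, 0],
    [0, 0, 0.6, -0.8, -0.05, 0, 0],
    [0, 0, 0.7, -1, -0.07, 0, 0],
    [0, 0, 0.7, -1, -0.07, 0, 0],
    [0, 0, 0.7, -1, -0.07, 0, 0],
    [0, 0, 0.7, -1, -0.07, 0, 0],
    [0, 0, 0.7, -1, -0.07, 0, 0],
    [0, 0, 0.7, -1, -0.07, 0, 0],
    [0, 0, 0.7, -1, -0.07, 0, 0],
    [0, 0, 0.7, -1, -0.07, 0, 0],
    [0, 0, 0.7, -1, -0.07, 0, 0],
    [0, 0, 0.7, -1, -0.07, 0, 0]
  ]
}}

```text
clock: 1.3
position: [0.5089, 0.376, 0.2312]
tcp_rot: [1.399, 2.812, -0.0]
ft_force: [0.3, 0.1, -0.7]
gripper_width: 0.0855
```

```bash
cat >> h.py <<'E'
def st():
    s=r.read_state(); M=R({'rotation':s['tcp_rot']})
    print('t',s['clock'],'p',np.round(s['position'],4),'xang',np.round(np.degrees(np.arctan2(M[1,0],M[0,0])),2),'z',np.round(M[:,2],3),'q',np.round(s['joints'],3),'F',np.round(s['ft_force'],1),'w',round(s['gripper_width'],4))
    open('log.txt','a').write(' '.join(map(str,[*s['joints'],*s['position'],*s['tcp_rot']]))+'\n')
    return s,M
E
python3 -c "
from h import *
st()"
```

```text
t 1.3 p [0.5089 0.376  0.2312] xang 127.11 z [ 0.    -0.001 -1.   ] q [-0.872  0.513  0.234  1.598 -0.131  1.046  0.046] F [ 0.3  0.1 -0.7] w 0.0855
```

Emit:
{"api": "carry_out", "payload": {
  "increments": [
    [0, 0, 0.78, -1, -0.07, 0, 0],
    [0, 0, 0.78, -1, -0.07, 0, 0],
    [0, 0, 0.78, -1, -0.07, 0, 0],
    [0, 0, 0.78, -1, -0.07, 0, 0],
    [0, 0, 0.78, -1, -0.07, 0, 0],
    [0, 0, 0.78, -1, -0.07, 0, 0],
    [0, 0, 0.78, -1, -0.07, 0, 0],
    [0, 0, 0.78, -1, -0.07, 0, 0],
    [0, 0, 0.78, -1, -0.07, 0, 0],
    [0, 0, 0.78, -1, -0.07, 0, 0],
    [0, 0, 0.78, -1, -0.07, 0, 0],
    [0, 0, 0.78, -1, -0.07, 0, 0]
  ]
}}

```text
clock: 2.5
position: [0.6034, -0.0824, 0.2313]
tcp_rot: [2.401, 2.025, -0.0]
ft_force: [-0.5, 0.7, -0.4]
gripper_width: 0.0857
```

```bash
python3 -c "
from h import *
s,M=st()
t=np.array([.546,-.263,.2312]);print('tool-frame delta units',M.T@(t-s['position'])/.04)"
```

```text
t 2.5 p [ 0.6034 -0.0824  0.2313] xang 80.3 z [ 0.    -0.001 -1.   ] q [-0.301  0.503  0.506  1.676 -0.275  1.033  0.125] F [-0.5  0.7 -0.4] w 0.0857
tool-frame delta units [-4.692724   -0.65323099  0.00597651]
```

Emit:
{"api": "carry_out", "payload": {
  "increments": [
    [0, 0, 0.76, -0.95, 0.02, 0, 0],
    [0, 0, 0.75, -0.95, 0.02, 0, 0],
    [0, 0, 0.75, -0.95, 0.02, 0, 0],
    [0, 0, 0.75, -0.95, 0.02, 0, 0],
    [0, 0, 0.75, -0.93, 0.02, 0, 0],
    [0, 0, 0, 0, 0, 0, 0],
    [0, 0, 0, 0, 0, 0, 0]
  ]
}}

```text
clock: 3.2
position: [0.5517, -0.2626, 0.2314]
tcp_rot: [2.699, 1.608, -0.001]
ft_force: [-0.4, 0.1, 0.3]
gripper_width: 0.0856
```

Run:
```python
from h import *
s,M=st()
c=snap('wrist','pics/w1.png')
print(c['origin'],R(c),c['fx'])
print('pred bar centre px',proj(c,[.546,-.263,.122]))
```

```text
t 3.2 p [ 0.5517 -0.2626  0.2314] xang 61.57 z [-0. -0. -1.] q [-0.059  0.528  0.607  1.674 -0.338  1.047  0.16 ] F [-0.4  0.1  0.3] w 0.0856
[ 0.59159962 -0.18980848  0.37503161] [[ 8.79164588e-01 -4.51063726e-01 -1.53659173e-01]
 [-4.76518221e-01 -8.32273061e-01 -2.83287729e-01]
 [-1.05572103e-04  3.22277935e-01 -9.46645087e-01]] 381.79769989224735
pred bar centre px [308.5753343  235.61744348]
```

View pics/w1.png

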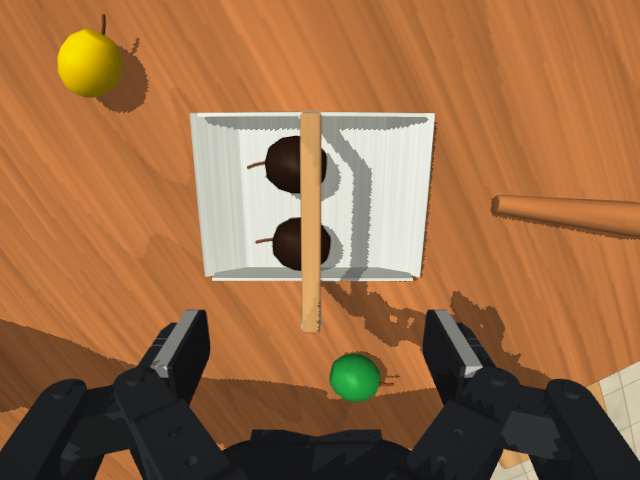

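The wrist view shows the bar running nearly vertical in the image, from about (311,113) to (311,323). The brown pears are at (296,164) and (301,244), and the yellow and green ones lie outside the tray.

Run:
```python
from h import *
c=load('pics/w1.png')
A=onz(c,311.5,113,.122);B=onz(c,311.5,323,.122);d=A-B
print(A,B,(A+B)/2,np.linalg.norm(d),np.degrees(np.arctan2(d[1],d[0])))
s,M=st()
m=(A+B)/2; m[2]=.115-.019
print('units',M.T@(m-s['position'])/.04)
print([onz(c,*p,.03) for p in((296,164),(301,244))])
```

```text
[ 0.58730979 -0.19168301  0.122     ] [ 0.51400135 -0.32574283  0.122     ] [ 0.55065557 -0.25871292  0.122     ] 0.15279451174240619 61.32867306230948
t 3.25 p [ 0.5525 -0.2609  0.2312] xang 61.74 z [-0.  0. -1.] q [-0.06   0.528  0.606  1.674 -0.338  1.047  0.16 ] F [ 0.6  1.1 -0.6] w 0.0854
units [ 0.02499006 -0.06683966  3.37969907]
[array([ 0.55226794, -0.2245575 ,  0.03      ]), array([ 0.5189077 , -0.29360177,  0.03      ])]
```

Emit:
{"api": "carry_out", "payload": {
  "increments": [
    [0, 0, 0, 0, -0.04, 0.4, 0],
    [0, 0, 0, 0, -0.02, 0.8, 0],
    [0, 0, 0, 0, 0, 0.9, 0],
    [0, 0, 0, 0, 0, 0.8, 0],
    [0, 0, 0, 0, 0, 0.4, 0],
    [0, 0, 0, 0, 0, 0, 0.5],
    [0, 0, 0, 0, 0, 0, 1],
    [0, 0, 0, 0, 0, 0, 1],
    [0, 0, 0, 0, 0, 0, 1],
    [0, 0, 0, 0, 0, 0, 1],
    [0, 0, 0, 0, 0, 0, 1],
    [0, 0, 0, 0, 0, 0, 1]
  ]
}}

```text
clock: 4.45
position: [0.5499, -0.2589, 0.0999]
tcp_rot: [-2.694, -1.612, 0.0]
ft_force: [-4.4, 3.1, 6.1]
gripper_width: 0.0128
```

Run:
```python
from h import *
s,M=st()
c=snap('wrist','pics/w2.png')
```

```text
t 4.45 p [ 0.5499 -0.2589  0.0999] xang 61.77 z [-0.001  0.002 -1.   ] q [ 0.004  0.688  0.513  1.767 -0.448  0.807  0.244] F [-4.4  3.1  6.1] w 0.0128
```

View pics/w2.png

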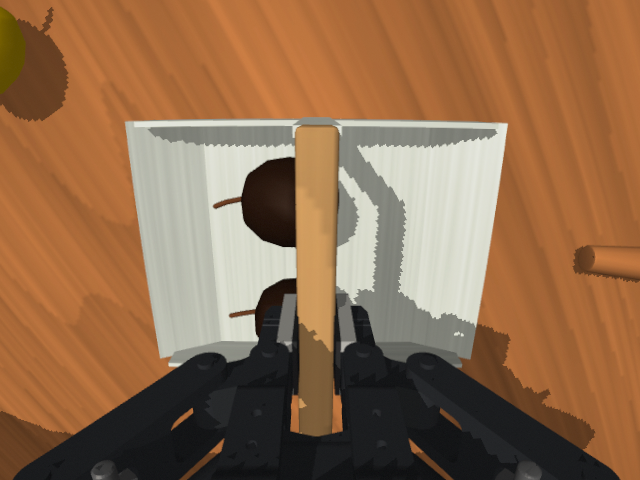

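The bar is gripped between the pads at a width of 12.8 mm, and both pears are untouched below. Now I'll lift gently.

Emit:
{"api": "carry_out", "payload": {
  "increments": [
    [0, 0, 0, 0, 0, -0.15, 1],
    [0, 0, 0, 0, 0, -0.3, 1],
    [0, 0, 0, 0, 0, -0.45, 1],
    [0, 0, 0, 0, 0, -0.5, 1],
    [0, 0, 0, 0, 0, -0.5, 1],
    [0, 0, 0, 0, 0, -0.5, 1],
    [0, 0, 0, 0, 0, -0.5, 1],
    [0, 0, 0, 0, 0, -0.5, 1],
    [0, 0, 0, 0, 0, -0.4, 1],
    [0, 0, 0, 0, 0, -0.3, 1],
    [0, 0, 0, 0, 0, -0.15, 1],
    [0, 0, 0, 0, 0, 0, 1]
  ]
}}

```text
clock: 5.7
position: [0.5509, -0.2596, 0.27]
tcp_rot: [2.695, 1.613, 0.001]
ft_force: [0.7, -0.1, -5.7]
gripper_width: 0.0128
```

Run:
```python
from h import *
s,M=st()
c=snap('side','pics/s1.png')
a=cv2.imread('pics/s1.png')[130:430,150:550]; cv2.imwrite('pics/s1c.png',cv2.resize(a,(800,600)))
# fit planar-ish 7R model
from scipy.optimize import least_squares
from scipy.spatial.transform import Rotation as Ro
L=np.loadtxt('log.txt')
def fk(q,p):
    # signs: 1,3,5,7 about -z (down-sign), 2,4,6 about +y
    h,L1,L2,L3,a3,a4,b,y0,q10,q70=p
    T=np.eye(3);P=np.zeros(3)
    Rz=lambda a:Ro.from_rotvec([0,0,a]).as_matrix();Ry=lambda a:Ro.from_rotvec([0,a,0]).as_matrix()
    T=Rz(-q[0]+q10);P=np.array([0,0,h])
    T=T@Ry(q[1]);T=T@Rz(-q[2]);P=P+T@[a3,y0,L1]
    T=T@Ry(q[3]);P=P+T@[a4,0,L2];T=T@Rz(-q[4])
    T=T@Ry(q[5]);P=P+T@[b,0,L3];T=T@Rz(-q[6]+q70)
    return P,T
def res(p):
    o=[]
    for l in L:
        P,T=fk(l[:7],p); Rm=Ro.from_rotvec(l[10:13]).as_matrix()
        o+=[*(P-l[7:10])*5,*Ro.from_matrix(T.T@Rm).as_rotvec()]
    return np.array(o)
best=None
for q70 in(np.pi/2,-np.pi/2,0,np.pi):
    f=least_squares(res,[.35,.45,.45,.3,0,0,0,0,0,q70])
    print(q70,f.cost,np.round(f.x,3))
    if best is None or f.cost<best.cost:best=f
print(np.round(res(best.x).reshape(-1,6),3))
np.save('fk.npy',best.x)
```

```text
t 5.7 p [ 0.5509 -0.2596  0.27  ] xang 61.79 z [ 0.001 -0.    -1.   ] q [-0.08   0.484  0.629  1.641 -0.31   1.117  0.139] F [ 0.7 -0.1 -5.7] w 0.0128
1.5707963267948966 0.00014597071656952392 [ 1.605e+00  4.790e-01  4.030e-01  1.581e+00  5.000e-02 -2.000e-02
 -1.000e-03 -2.000e-03 -6.300e-02  1.508e+00]
-1.5707963267948966 0.00014597071656574694 [ 1.605e+00  4.790e-01  4.030e-01  1.581e+00  5.000e-02 -2.000e-02
 -1.000e-03 -2.000e-03 -6.300e-02 -4.775e+00]
0 0.00014597071656478216 [ 1.605e+00  4.790e-01  4.030e-01  1.581e+00  5.000e-02 -2.000e-02
 -1.000e-03 -2.000e-03 -6.300e-02  1.508e+00]
3.141592653589793 0.0001459707165647432 [ 1.605e+00  4.790e-01  4.030e-01  1.581e+00  5.000e-02 -2.000e-02
 -1.000e-03 -2.000e-03 -6.300e-02  1.508e+00]
[[ 0.     0.007  0.002 -0.     0.    -0.   ]
 [ 0.004 -0.001  0.004 -0.     0.    -0.   ]
 [-0.007 -0.005 -0.001 -0.    -0.    -0.   ]
 [-0.006  0.    -0.001  0.    -0.    -0.   ]
 [ 0.006  0.005 -0.002  0.    -0.     0.   ]
 [-0.004 -0.002 -0.003  0.     0.     0.   ]]
```

View pics/s1c.png

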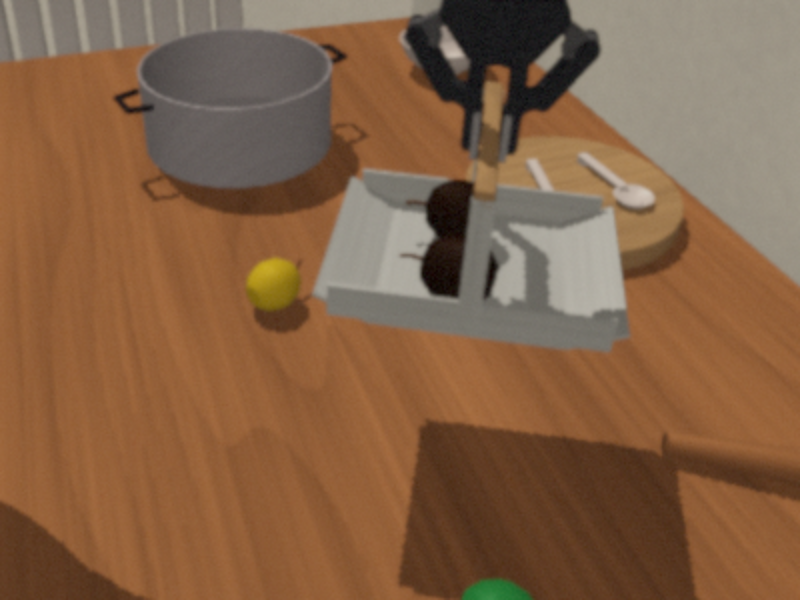

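```bash
cat >> h.py <<'E'
from scipy.optimize import least_squares
from scipy.spatial.transform import Rotation as Ro
lo=np.array([-2.7,-.37,-1.27,.24,-1.31,.19,-2.76]);hi=np.array([2.7,2.16,1.26,2.4,4.45,1.91,2.76])
def fk(q,p):
    h,L1,L2,L3,a3,a4,b,y0,q10,q70=p
    Rz=lambda a:Ro.from_rotvec([0,0,a]).as_matrix();Ry=lambda a:Ro.from_rotvec([0,a,0]).as_matrix()
    T=Rz(-q[0]+q10);P=np.array([0,0,h])
    T=T@Ry(q[1])@Rz(-q[2]);P=P+T@[a3,y0,L1]
    T=T@Ry(q[3]);P=P+T@[a4,0,L2];T=T@Rz(-q[4])
    T=T@Ry(q[5]);P=P+T@[b,0,L3];return P,T@Rz(-q[6]+q70)
def pose(H,psi,th,sgn):
    # handle point H, pour azimuth psi, tilt th, sgn: tool y = sgn*tray pour dir
    d=np.array([np.cos(psi),np.sin(psi),0]);z=-np.sin(th)*d-np.cos(th)*np.array([0,0,1])
    y=sgn*(np.cos(th)*d-np.sin(th)*np.array([0,0,1.]));x=np.cross(y,z)
    M=np.c_[x,y,z];return np.array(H)+.015*z,M
def ik(P,M,p,q0):
    m=.06
    f=least_squares(lambda q:np.r_[(fk(q,p)[0]-P)*20,Ro.from_matrix(fk(q,p)[1].T@M).as_rotvec()*5,.02*(q-q0)],np.clip(q0,lo+m,hi-m),bounds=(lo+m/2,hi-m/2))
    Pq,T=fk(f.x,p);return f.x,np.linalg.norm(Pq-P),np.linalg.norm(Ro.from_matrix(T.T@M).as_rotvec())
E
python3 - <<'E'
from h import *
p0=np.load('fk.npy');q0=r.read_state()['joints'].copy();q0[0]-=1.
pot=np.array([.477,.287])
for L3 in(.28,.36):
  p=p0.copy();p[3]=L3;p[0]=p0[0]-p0[3]+L3
  for az in range(-180,180,30):
    for sg in(1,-1):
      psi=np.radians(az);d=np.array([np.cos(psi),np.sin(psi)])
      q,e,a=ik(*pose([*(pot-.06*d),.28],psi,np.radians(50),sg),p,q0)
      if e<.005 and a<.05: print(L3,az,sg,round(e,4),round(a,3),np.round(q,2),'margin',np.round(np.min(np.r_[q-lo,hi-q]),2),'dq',np.round(np.abs(q-q0).max(),2))
E
```

```text
0.28 -180 1 0.0 0.0 [-1.2   0.29  0.49  2.2   1.65  0.39  0.86] margin 0.2 dq 1.96
0.28 -180 -1 0.0 0.0 [-1.11  0.28  0.39  2.2   1.65  0.42 -2.28] margin 0.2 dq 2.41
0.28 -90 1 0.0 0.0 [-0.57  0.36  0.25  2.05 -1.28  0.97 -1.  ] margin 0.03 dq 1.14
0.28 -90 -1 0.0 0.0 [-0.57  0.36  0.25  2.05 -1.28  0.97  2.14] margin 0.03 dq 2.0
0.28 -60 1 0.0 0.0 [-0.81  0.54  0.6   1.84 -1.09  1.47 -0.78] margin 0.22 dq 0.92
0.28 -60 -1 0.0 0.0 [-0.55  0.48  0.25  1.84 -0.98  1.34  2.29] margin 0.33 dq 2.15
0.28 -30 1 0.0 0.0 [-0.81  0.65  0.57  1.64 -0.83  1.75 -0.53] margin 0.16 dq 0.66
0.28 -30 -1 0.0 0.0 [-0.44  0.58  0.05  1.64 -0.64  1.59  2.44] margin 0.32 dq 2.3
0.28 0 1 0.0 0.0 [-0.75  0.69  0.39  1.48 -0.47  1.88 -0.27] margin 0.03 dq 0.76
0.28 0 -1 0.0 0.0 [-0.43  0.66 -0.11  1.48 -0.3   1.8   2.66] margin 0.1 dq 2.52
0.28 30 1 0.0029 0.017 [-0.59  0.68 -0.02  1.44 -0.01  1.88 -0.09] margin 0.03 dq 0.76
0.28 60 1 0.0 0.0 [-1.07  0.73  0.57  1.48  0.1   1.77  0.55] margin 0.14 dq 0.65
0.28 60 -1 0.0 0.0 [-1.38  1.03  1.23  1.48 -0.24  1.8  -2.17] margin 0.03 dq 2.31
0.28 90 1 0.0 0.0 [-
[... 1274 characters left out ...]
.25  1.86  2.65] margin 0.05 dq 2.51
0.36 60 1 0.0 0.0 [-1.05  0.87  0.54  1.27  0.05  1.85  0.54] margin 0.06 dq 0.73
0.36 60 -1 0.0 0.0 [-1.29  1.08  1.11  1.27 -0.27  1.88 -2.28] margin 0.03 dq 2.42
0.36 90 1 0.0 0.0 [-1.22  0.76  0.55  1.5   0.3   1.53  0.78] margin 0.38 dq 0.64
0.36 90 -1 0.0 0.0 [-1.54  1.08  1.23  1.5  -0.17  1.5  -1.92] margin 0.03 dq 2.06
0.36 120 1 0.0 0.0 [-1.36  0.61  0.55  1.79  0.58  1.16  0.91] margin 0.61 dq 0.89
0.36 120 -1 0.0 0.0 [-1.74  0.95  1.23  1.79 -0.    1.02 -1.72] margin 0.03 dq 1.86
0.36 150 1 0.0 0.0 [-1.43  0.44  0.55  2.09  1.    0.78  0.9 ] margin 0.31 dq 1.31
0.36 150 -1 0.0 0.0 [-1.88  0.77  1.23  2.09  0.27  0.49 -1.62] margin 0.03 dq 1.76
```

The tray is lifted with both pears in it; in the crop they sit at about (460,210) and (458,265). The IK study says to pour at an azimuth of about 95°, with the handle 60 mm short of the pot axis. Next I'll plan the carry.

```bash
cat >> h.py <<'E'
def rows(target,yaw,n,ramp=3,endramp=3):
    """rows in tool frame for straight shift to target with turn to tool-y azimuth yaw (deg), tool down"""
    s,M=st(); y0=np.degrees(np.arctan2(M[1,1],M[0,1])); w=np.ones(n)
    for i in range(ramp): w[i]=(i+1)/(ramp+1)
    for i in range(endramp): w[-1-i]=min(w[-1-i],(i+1)/(endramp+1))
    w/=w.sum(); D=np.array(target)-s['position']; a=y0; dy=(yaw-y0+180)%360-180
    for k in w:
        f=np.radians(a); y=np.array([np.cos(f),np.sin(f),0]); z=np.array([0,0,-1.]); x=np.cross(y,z)
        v=D*k/.04; print([0,0,round(-dy*k/5,2),*(round(float(v@e),2)+0. for e in(x,y,z)),1]); a+=dy*k
E
python3 - <<'E'
from h import *
rows([.482,.227,.268],95,36)
E
```

```text
t 5.75 p [ 0.5506 -0.2594  0.2692] xang 61.79 z [-0.  0. -1.] q [-0.08   0.485  0.629  1.642 -0.31   1.117  0.139] F [ 0.7 -0.6 -6.3] w 0.0131
[0, 0, np.float64(-0.19), 0.08, -0.05, 0.0, 1]
[0, 0, np.float64(-0.37), 0.15, -0.11, 0.0, 1]
[0, 0, np.float64(-0.56), 0.23, -0.15, 0.0, 1]
[0, 0, np.float64(-0.75), 0.32, -0.19, 0.0, 1]
[0, 0, np.float64(-0.75), 0.33, -0.17, 0.0, 1]
[0, 0, np.float64(-0.75), 0.34, -0.15, 0.0, 1]
[0, 0, np.float64(-0.75), 0.35, -0.12, 0.0, 1]
[0, 0, np.float64(-0.75), 0.36, -0.1, 0.0, 1]
[0, 0, np.float64(-0.75), 0.36, -0.08, 0.0, 1]
[0, 0, np.float64(-0.75), 0.37, -0.05, 0.0, 1]
[0, 0, np.float64(-0.75), 0.37, -0.03, 0.0, 1]
[0, 0, np.float64(-0.75), 0.37, 0.0, 0.0, 1]
[0, 0, np.float64(-0.75), 0.37, 0.02, 0.0, 1]
[0, 0, np.float64(-0.75), 0.37, 0.04, 0.0, 1]
[0, 0, np.float64(-0.75), 0.37, 0.07, 0.0, 1]
[0, 0, np.float64(-0.75), 0.36, 0.09, 0.0, 1]
[0, 0, np.float64(-0.75), 0.35, 0.11, 0.0, 1]
[0, 0, np.float64(-0.75), 0.35, 0.14, 0.0, 1]
[0, 0, np.float64(-0.75), 0.34, 0.16, 0.0, 1]
[0, 0, np.float64(-0.75), 0.33, 0.18, 0.0, 1]
[0, 0, np.float64(-0.75), 0.31, 0.2, 0.0, 1]
[0, 0, np.float64(-0.75), 0.3, 0.22, 0.0, 1]
[0, 0, np.float64(-0.75), 0.28, 0.24, 0.0, 1]
[0, 0, np.float64(-0.75), 0.27, 0.26, 0.0, 1]
[0, 0, np.float64(-0.75), 0.25, 0.28, 0.0, 1]
[0, 0, np.float64(-0.75), 0.23, 0.29, 0.0, 1]
[0, 0, np.float64(-0.75), 0.21, 0.31, 0.0, 1]
[0, 0, np.float64(-0.75), 0.19, 0.32, 0.0, 1]
[0, 0, np.float64(-0.75), 0.17, 0.33, 0.0, 1]
[0, 0, np.float64(-0.75), 0.15, 0.34, 0.0, 1]
[0, 0, np.float64(-0.75), 0.13, 0.35, 0.0, 1]
[0, 0, np.float64(-0.75), 0.1, 0.36, 0.0, 1]
[0, 0, np.float64(-0.75), 0.08, 0.36, 0.0, 1]
[0, 0, np.float64(-0.56), 0.04, 0.28, 0.0, 1]
[0, 0, np.float64(-0.37), 0.02, 0.19, 0.0, 1]
[0, 0, np.float64(-0.19), 0.01, 0.09, 0.0, 1]
```

Emit:
{"api": "carry_out", "payload": {
  "increments": [
    [0, 0, -0.19, 0.08, -0.05, 0, 1],
    [0, 0, -0.37, 0.15, -0.11, 0, 1],
    [0, 0, -0.56, 0.23, -0.15, 0, 1],
    [0, 0, -0.75, 0.32, -0.19, 0, 1],
    [0, 0, -0.75, 0.33, -0.17, 0, 1],
    [0, 0, -0.75, 0.34, -0.15, 0, 1],
    [0, 0, -0.75, 0.35, -0.12, 0, 1],
    [0, 0, -0.75, 0.36, -0.1, 0, 1],
    [0, 0, -0.75, 0.36, -0.08, 0, 1],
    [0, 0, -0.75, 0.37, -0.05, 0, 1],
    [0, 0, -0.75, 0.37, -0.03, 0, 1],
    [0, 0, -0.75, 0.37, 0, 0, 1]
  ]
}}

```text
clock: 6.95
position: [0.5288, -0.1038, 0.2693]
tcp_rot: [-1.988, -2.432, -0.0]
ft_force: [-0.2, -0.6, -4.6]
gripper_width: 0.0126
```

Emit:
{"api": "carry_out", "payload": {
  "increments": [
    [0, 0, -0.75, 0.37, 0.02, 0, 1],
    [0, 0, -0.75, 0.37, 0.04, 0, 1],
    [0, 0, -0.75, 0.37, 0.07, 0, 1],
    [0, 0, -0.75, 0.36, 0.09, 0, 1],
    [0, 0, -0.75, 0.35, 0.11, 0, 1],
    [0, 0, -0.75, 0.35, 0.14, 0, 1],
    [0, 0, -0.75, 0.34, 0.16, 0, 1],
    [0, 0, -0.75, 0.33, 0.18, 0, 1],
    [0, 0, -0.75, 0.31, 0.2, 0, 1],
    [0, 0, -0.75, 0.3, 0.22, 0, 1],
    [0, 0, -0.75, 0.28, 0.24, 0, 1],
    [0, 0, -0.75, 0.27, 0.26, 0, 1]
  ]
}}

```text
clock: 8.15
position: [0.5028, 0.0729, 0.2693]
tcp_rot: [0.907, 3.008, -0.0]
ft_force: [0.7, -0.2, -5.0]
gripper_width: 0.013
```

Run:
```python
from h import *
rows([.482,.227,.268],95,12,0,4)
```

```text
t 8.15 p [0.5028 0.0729 0.2693] xang 146.45 z [ 0. -0. -1.] q [-0.431  0.251  0.236  1.879 -0.068  1.02   0.819] F [ 0.7 -0.2 -5. ] w 0.013
[0, 0, np.float64(-0.77), 0.26, 0.29, 0.0, 1]
[0, 0, np.float64(-0.77), 0.24, 0.31, 0.0, 1]
[0, 0, np.float64(-0.77), 0.21, 0.32, 0.0, 1]
[0, 0, np.float64(-0.77), 0.19, 0.34, 0.0, 1]
[0, 0, np.float64(-0.77), 0.17, 0.35, 0.0, 1]
[0, 0, np.float64(-0.77), 0.15, 0.36, 0.0, 1]
[0, 0, np.float64(-0.77), 0.12, 0.37, 0.0, 1]
[0, 0, np.float64(-0.77), 0.1, 0.38, 0.0, 1]
[0, 0, np.float64(-0.62), 0.06, 0.31, 0.0, 1]
[0, 0, np.float64(-0.46), 0.03, 0.23, 0.0, 1]
[0, 0, np.float64(-0.31), 0.01, 0.15, 0.0, 1]
[0, 0, np.float64(-0.15), 0.0, 0.08, 0.0, 1]
```

Emit:
{"api": "carry_out", "payload": {
  "increments": [
    [0, 0, -0.75, 0.26, 0.29, 0, 1],
    [0, 0, -0.77, 0.24, 0.31, 0, 1],
    [0, 0, -0.77, 0.21, 0.32, 0, 1],
    [0, 0, -0.77, 0.19, 0.34, 0, 1],
    [0, 0, -0.77, 0.17, 0.35, 0, 1],
    [0, 0, -0.77, 0.15, 0.36, 0, 1],
    [0, 0, -0.77, 0.12, 0.37, 0, 1],
    [0, 0, -0.77, 0.1, 0.38, 0, 1],
    [0, 0, -0.62, 0.06, 0.31, 0, 1],
    [0, 0, -0.46, 0.03, 0.22, 0, 1],
    [0, 0, -0.3, 0.01, 0.12, 0, 1],
    [0, 0, -0.1, 0, 0.04, 0, 1]
  ]
}}

```text
clock: 9.35
position: [0.4832, 0.2233, 0.2692]
tcp_rot: [0.119, -3.139, 0.0]
ft_force: [0.4, 0.0, -6.3]
gripper_width: 0.013
```

Run:
```python
from h import *
s,M=st()
c=snap('top','pics/t2.png')
cv2.imwrite('pics/t2c.png',cv2.resize(cv2.imread('pics/t2.png')[130:400,40:360],(800,600)))
```

```text
t 9.35 p [0.4832 0.2233 0.2692] xang -175.68 z [-0. -0. -1.] q [-0.56   0.293  0.052  1.812 -0.017  1.037  1.145] F [ 0.4  0.  -6.3] w 0.013
```

View pics/t2c.png

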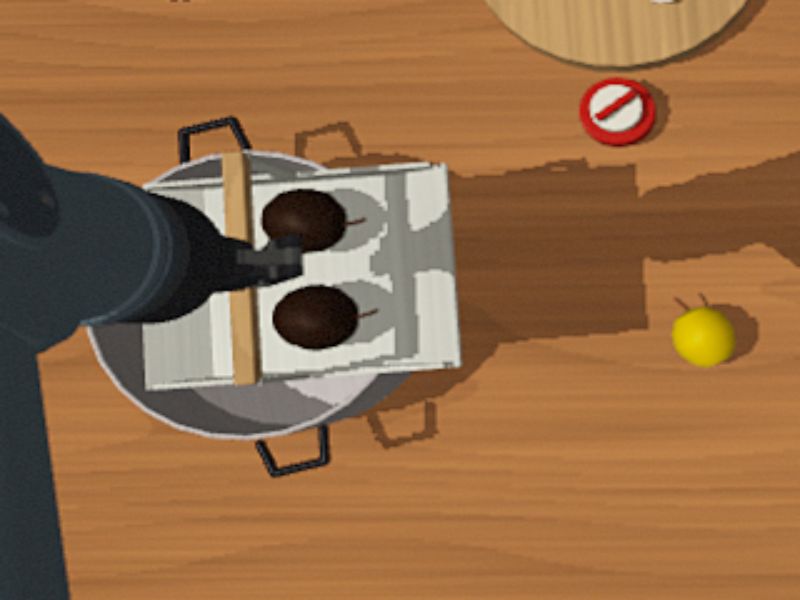

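The pears are still in the tray at crop (305,220) and (315,317), and its pouring end is over the pot. I'll tip to about 20° first so the pears settle against the flare and the IK model gets checked.

Emit:
{"api": "carry_out", "payload": {
  "increments": [
    [0.2, 0, 0, 0, 0, 0.1, 1],
    [0.4, 0, 0, 0, -0.01, 0.1, 1],
    [0.5, 0, 0, 0, -0.02, 0.1, 1],
    [0.5, 0, 0, 0, -0.02, 0.1, 1],
    [0.5, 0, 0, 0, -0.02, 0.1, 1],
    [0.5, 0, 0, 0, -0.02, 0, 1],
    [0.5, 0, 0, 0, -0.02, 0, 1],
    [0.4, 0, 0, 0, -0.02, 0, 1],
    [0.3, 0, 0, 0, 0, 0, 1],
    [0, 0, 0, 0, 0, 0, 1],
    [0, 0, 0, 0, 0, 0, 1],
    [0, 0, 0, 0, 0, 0, 1]
  ]
}}

```text
clock: 10.6
position: [0.4841, 0.2162, 0.2505]
tcp_rot: [-0.112, 3.084, -0.515]
ft_force: [0.0, -0.2, -3.7]
gripper_width: 0.0125
```

Run:
```python
from h import *
s,M=st(); p=np.load('fk.npy'); L=np.loadtxt('log.txt')
def res(p):
    o=[]
    for l in L:
        P,T=fk(l[:7],p); o+=[*(P-l[7:10])*5,*Ro.from_matrix(T.T@Ro.from_rotvec(l[10:13]).as_matrix()).as_rotvec()]
    return np.array(o)
f=least_squares(res,p);print(np.round(f.x,3),f.cost);np.save('fk.npy',f.x)
H=s['position']-.015*M[:,2];print('H',H,'tilt',np.degrees(np.arccos(-M[2,2])))
psi=np.arctan2(M[1,1],M[0,1])
q=s['joints']
for th in(30,40,50,55):
    q,e,a=ik(*pose(H,psi,np.radians(th),1),f.x,q);print(th,e,a,np.round(q,2),np.round(np.r_[q-lo,hi-q].min(),2))
```

```text
t 10.6 p [0.4841 0.2162 0.2505] xang -175.82 z [ 0.024 -0.324 -0.946] q [-0.755  0.409  0.102  1.744  0.253  1.188  0.868] F [ 0.  -0.2 -3.7] w 0.0125
[ 3.420e-01  5.290e-01  4.530e-01  3.450e-01 -5.000e-03  7.000e-03
 -1.000e-03 -2.600e-02 -3.400e-02  1.537e+00] 0.0011377552483407937
H [0.48375531 0.22104287 0.26468902] tilt 18.976167002074064
30 3.919080397591198e-07 4.999131736959853e-06 [-0.86  0.48  0.13  1.7   0.37  1.3   0.75] 0.61
40 3.579148673110208e-07 3.669784124459283e-06 [-0.93  0.57  0.16  1.65  0.45  1.42  0.68] 0.49
50 3.492284868702064e-07 3.186550939070777e-06 [-0.99  0.66  0.18  1.61  0.51  1.53  0.64] 0.38
55 1.7215527414001493e-07 1.4878930480607968e-06 [-1.02  0.7   0.2   1.58  0.54  1.58  0.62] 0.33
```

The force dropped to about the tray's weight alone, so the pears may have rolled out already. I'll look.

Run:
```python
from h import *
c=snap('top','pics/t3.png');d=snap('side','pics/s3.png')
a=cv2.resize(cv2.imread('pics/t3.png')[130:400,40:360],(474,400));b=cv2.resize(cv2.imread('pics/s3.png')[80:380,120:440],(320,300))
o=np.zeros((400,794,3),np.uint8);o[:,:474]=a;o[:300,474:]=b;cv2.imwrite('pics/x3.png',o)
print(r.read_state()['ft_force'])
```

```text
[ 0.14721961 -0.07122776 -3.81103031]
```

View pics/x3.png

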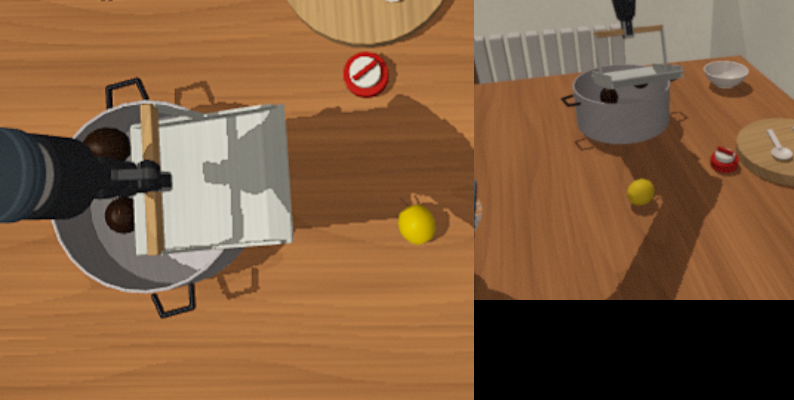

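Both pears are in the pot, at (107,145) and (120,213) in the composite. The tip still has to pass 25°, so I'll tip on to about 35°, hold, then look.

Emit:
{"api": "carry_out", "payload": {
  "increments": [
    [0.4, 0, 0, 0, -0.01, -0.1, 1],
    [0.7, 0, 0, 0, -0.02, -0.1, 1],
    [0.8, 0, 0, 0, -0.02, 0, 1],
    [0.8, 0, 0, 0, -0.02, 0, 1],
    [0.5, 0, 0, 0, -0.02, 0, 1],
    [0, 0, 0, 0, 0, 0, 1],
    [0, 0, 0, 0, 0, 0, 1],
    [0, 0, 0, 0, 0, 0, 1],
    [0, 0, 0, 0, 0, 0, 1],
    [0, 0, 0, 0, 0, 0, 1]
  ]
}}

```text
clock: 11.7
position: [0.484, 0.2158, 0.2596]
tcp_rot: [-0.109, 2.973, -0.936]
ft_force: [0.5, -0.1, -3.7]
gripper_width: 0.0125
```

Run:
```python
from h import *
s,M=st();print('tilt',np.degrees(np.arccos(-M[2,2])),'H',s['position']-.015*M[:,2])
c=snap('side','pics/s4.png'); snap('wrist','pics/w4.png')
b=cv2.resize(cv2.imread('pics/s4.png')[90:250,180:360],(450,400),interpolation=cv2.INTER_CUBIC)
d=cv2.resize(cv2.imread('pics/w4.png'),(350,262))
o=np.zeros((400,800,3),np.uint8);o[:,:450]=b;o[:262,450:]=d;cv2.imwrite('pics/s4c.png',o)
```

```text
t 11.7 p [0.484  0.2158 0.2596] xang -175.81 z [ 0.042 -0.571 -0.82 ] q [-0.886  0.524  0.139  1.654  0.4    1.39   0.734] F [ 0.5 -0.1 -3.7] w 0.0125
tilt 34.957122199893355 H [0.48334683 0.22434244 0.27185144]
```

View pics/s4c.png

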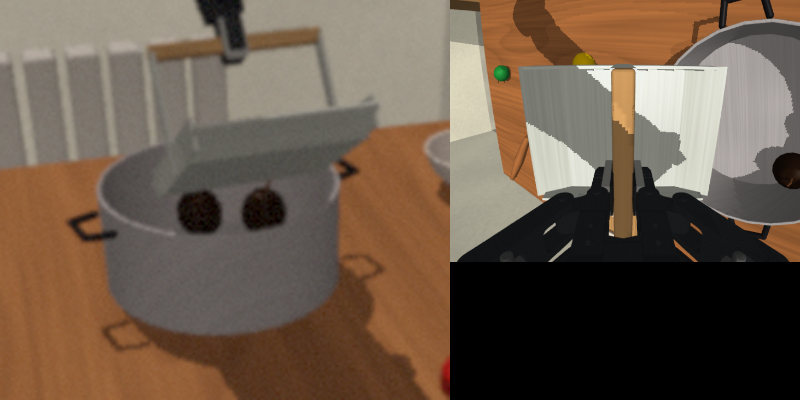

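Tilted 35°, the tray is empty and both pears lie in the pot, at crop (200,212) and (264,208). Now I'll level the tray and carry it back to its original clear spot.

Emit:
{"api": "carry_out", "payload": {
  "increments": [
    [-0.5, 0, 0, 0, 0, -0.2, 1],
    [-0.9, 0, 0, 0, 0.02, -0.2, 1],
    [-1, 0, 0, 0, 0.03, -0.2, 1],
    [-1, 0, 0, 0, 0.03, 0, 1],
    [-1, 0, 0, 0, 0.03, 0, 1],
    [-1, 0, 0, 0, 0.03, 0, 1],
    [-1, 0, 0, 0, 0.03, 0, 1],
    [-0.6, 0, 0, 0, 0.02, 0, 1],
    [0, 0, 0, 0, 0, 0, 1]
  ]
}}

```text
clock: 12.7
position: [0.4831, 0.2331, 0.2784]
tcp_rot: [-0.11, 3.138, 0.001]
ft_force: [0.5, -0.4, -3.9]
gripper_width: 0.0127
```

Run:
```python
from h import *
rows([.551,-.26,.27],-28.3,28)
```

```text
t 12.7 p [0.4831 0.2331 0.2784] xang -176.0 z [ 0.001  0.001 -1.   ] q [-0.58   0.29   0.056  1.793 -0.018  1.058  1.124] F [ 0.5 -0.4 -3.9] w 0.0127
[0, 0, np.float64(0.24), -0.01, -0.12, 0.0, 1]
[0, 0, np.float64(0.49), -0.02, -0.25, 0.0, 1]
[0, 0, np.float64(0.73), -0.05, -0.37, 0.01, 1]
[0, 0, np.float64(0.98), -0.1, -0.49, 0.01, 1]
[0, 0, np.float64(0.98), -0.14, -0.48, 0.01, 1]
[0, 0, np.float64(0.98), -0.18, -0.46, 0.01, 1]
[0, 0, np.float64(0.98), -0.22, -0.45, 0.01, 1]
[0, 0, np.float64(0.98), -0.25, -0.43, 0.01, 1]
[0, 0, np.float64(0.98), -0.29, -0.4, 0.01, 1]
[0, 0, np.float64(0.98), -0.32, -0.38, 0.01, 1]
[0, 0, np.float64(0.98), -0.35, -0.35, 0.01, 1]
[0, 0, np.float64(0.98), -0.38, -0.32, 0.01, 1]
[0, 0, np.float64(0.98), -0.41, -0.28, 0.01, 1]
[0, 0, np.float64(0.98), -0.43, -0.25, 0.01, 1]
[0, 0, np.float64(0.98), -0.45, -0.21, 0.01, 1]
[0, 0, np.float64(0.98), -0.47, -0.17, 0.01, 1]
[0, 0, np.float64(0.98), -0.48, -0.13, 0.01, 1]
[0, 0, np.float64(0.98), -0.49, -0.09, 0.01, 1]
[0, 0, np.float64(0.98), -0.5, -0.05, 0.01, 1]
[0, 0, np.float64(0.98), -0.5, 0.0, 0.01, 1]
[0, 0, np.float64(0.98), -0.5, 0.04, 0.01, 1]
[0, 0, np.float64(0.98), -0.49, 0.08, 0.01, 1]
[0, 0, np.float64(0.98), -0.48, 0.12, 0.01, 1]
[0, 0, np.float64(0.98), -0.47, 0.16, 0.01, 1]
[0, 0, np.float64(0.98), -0.46, 0.2, 0.01, 1]
[0, 0, np.float64(0.73), -0.33, 0.18, 0.01, 1]
[0, 0, np.float64(0.49), -0.21, 0.13, 0.0, 1]
[0, 0, np.float64(0.24), -0.1, 0.07, 0.0, 1]
```

Emit:
{"api": "carry_out", "payload": {
  "increments": [
    [0, 0, 0.24, -0.01, -0.12, 0, 1],
    [0, 0, 0.49, -0.02, -0.25, 0, 1],
    [0, 0, 0.73, -0.05, -0.37, 0, 1],
    [0, 0, 0.98, -0.1, -0.49, 0, 1],
    [0, 0, 0.98, -0.14, -0.48, 0, 1],
    [0, 0, 0.98, -0.18, -0.46, 0, 1],
    [0, 0, 0.98, -0.22, -0.45, 0, 1],
    [0, 0, 0.98, -0.25, -0.43, 0, 1],
    [0, 0, 0.98, -0.29, -0.4, 0, 1],
    [0, 0, 0.98, -0.32, -0.38, 0, 1],
    [0, 0, 0.98, -0.35, -0.35, 0, 1],
    [0, 0, 0.98, -0.38, -0.32, 0, 1]
  ]
}}

```text
clock: 13.9
position: [0.5115, 0.0283, 0.2772]
tcp_rot: [-1.263, -2.877, 0.002]
ft_force: [1.0, -0.3, -3.8]
gripper_width: 0.0126
```

Emit:
{"api": "carry_out", "payload": {
  "increments": [
    [0, 0, 0.98, -0.41, -0.28, 0, 1],
    [0, 0, 0.98, -0.43, -0.25, 0, 1],
    [0, 0, 0.98, -0.45, -0.21, 0, 1],
    [0, 0, 0.98, -0.47, -0.17, 0, 1],
    [0, 0, 0.98, -0.48, -0.13, 0, 1],
    [0, 0, 0.98, -0.49, -0.09, 0, 1],
    [0, 0, 0.98, -0.5, -0.05, 0, 1],
    [0, 0, 0.98, -0.5, 0, 0, 1],
    [0, 0, 0.98, -0.5, 0.04, 0, 1],
    [0, 0, 0.98, -0.49, 0.08, 0, 1],
    [0, 0, 0.98, -0.48, 0.12, 0, 1],
    [0, 0, 0.98, -0.47, 0.16, 0, 1]
  ]
}}

```text
clock: 15.1
position: [0.5451, -0.2081, 0.2772]
tcp_rot: [-2.512, -1.886, 0.002]
ft_force: [0.9, 0.2, -3.6]
gripper_width: 0.0125
```

Run:
```python
from h import *
rows([.551,-.26,.24],-28.3,8,0,4)
```

```text
t 15.1 p [ 0.5451 -0.2081  0.2772] xang 73.81 z [-0.001 -0.001 -1.   ] q [-0.149  0.419  0.587  1.697 -0.254  1.104  0.231] F [ 0.9  0.2 -3.6] w 0.0125
[0, 0, np.float64(0.4), -0.2, 0.08, 0.15, 1]
[0, 0, np.float64(0.4), -0.2, 0.09, 0.15, 1]
[0, 0, np.float64(0.4), -0.19, 0.1, 0.15, 1]
[0, 0, np.float64(0.4), -0.19, 0.1, 0.15, 1]
[0, 0, np.float64(0.32), -0.15, 0.09, 0.12, 1]
[0, 0, np.float64(0.24), -0.11, 0.07, 0.09, 1]
[0, 0, np.float64(0.16), -0.07, 0.05, 0.06, 1]
[0, 0, np.float64(0.08), -0.04, 0.02, 0.03, 1]
```

Emit:
{"api": "carry_out", "payload": {
  "increments": [
    [0, 0, 0.5, -0.25, 0.08, 0.2, 1],
    [0, 0, 0.45, -0.2, 0.09, 0.3, 1],
    [0, 0, 0.4, -0.19, 0.1, 0.4, 1],
    [0, 0, 0.4, -0.17, 0.1, 0.5, 1],
    [0, 0, 0.3, -0.13, 0.08, 0.5, 1],
    [0, 0, 0.2, -0.1, 0.06, 0.5, 1],
    [0, 0, 0.1, -0.05, 0.04, 0.5, 1],
    [0, 0, 0, 0, 0, 0.5, 1],
    [0, 0, 0, 0, 0, 0.4, 1],
    [0, 0, 0, 0, 0, 0.2, 1],
    [0, 0, 0, 0, 0, 0, 1]
  ]
}}

```text
clock: 16.2
position: [0.5493, -0.2556, 0.1158]
tcp_rot: [-2.687, -1.624, 0.002]
ft_force: [-0.4, 0.3, -2.8]
gripper_width: 0.0124
```

Run:
```python
from h import *
st(); c=snap('side','pics/s5.png')
cv2.imwrite('pics/s5c.png',cv2.resize(cv2.imread('pics/s5.png')[150:420,230:590],(800,600)))
```

```text
t 16.2 p [ 0.5493 -0.2556  0.1158] xang 62.31 z [-0.002  0.001 -1.   ] q [-0.014  0.664  0.531  1.766 -0.435  0.833  0.239] F [-0.4  0.3 -2.8] w 0.0124
```

View pics/s5c.png

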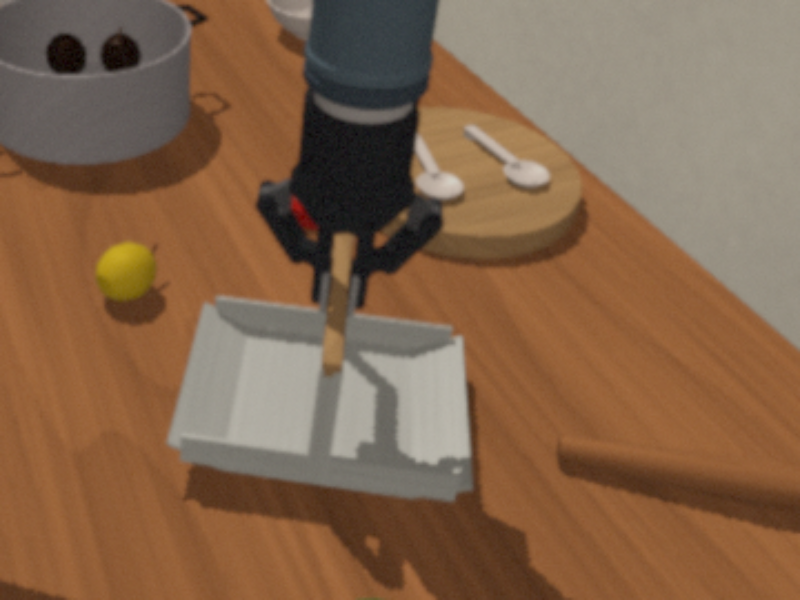

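The tray hangs empty and roughly level about 15 mm above a clear table. The pears stay in the pot at crop (66,52) and (120,50). I'll lower gently until contact.

Emit:
{"api": "carry_out", "payload": {
  "increments": [
    [0, 0, 0, 0, 0, 0.1, 1],
    [0, 0, 0, 0, 0, 0.1, 1],
    [0, 0, 0, 0, 0, 0.06, 1],
    [0, 0, 0, 0, 0, 0.05, 1],
    [0, 0, 0, 0, 0, 0.04, 1],
    [0, 0, 0, 0, 0, 0.03, 1],
    [0, 0, 0, 0, 0, 0, 1],
    [0, 0, 0, 0, 0, 0, 1]
  ]
}}

```text
clock: 17.05
position: [0.5501, -0.2564, 0.1021]
tcp_rot: [2.689, 1.625, -0.0]
ft_force: [0.1, 0.5, -4.1]
gripper_width: 0.0128
```

Emit:
{"api": "carry_out", "payload": {
  "increments": [
    [0, 0, 0, 0, 0, 0.03, 1],
    [0, 0, 0, 0, 0, 0.03, 1],
    [0, 0, 0, 0, 0, 0, 1]
  ]
}}

```text
clock: 17.35
position: [0.5499, -0.2563, 0.1001]
tcp_rot: [-2.688, -1.625, -0.0]
ft_force: [-2.6, 0.7, 3.9]
gripper_width: 0.0129
```

Contact: Fz has gone from -4 to +4 N. Now I'll open, then retreat straight up.

Emit:
{"api": "carry_out", "payload": {
  "increments": [
    [0, 0, 0, 0, 0, 0, 0.8],
    [0, 0, 0, 0, 0, 0, 0.5],
    [0, 0, 0, 0, 0, 0, 0],
    [0, 0, 0, 0, 0, 0, 0],
    [0, 0, 0, 0, 0, 0, 0],
    [0, 0, 0, 0, 0, 0, 0],
    [0, 0, 0, 0, 0, 0, 0]
  ]
}}

```text
clock: 18.05
position: [0.5501, -0.2563, 0.0997]
tcp_rot: [2.689, 1.625, 0.0]
ft_force: [-0.1, -0.2, -0.3]
gripper_width: 0.0854
```

Emit:
{"api": "carry_out", "payload": {
  "increments": [
    [0, 0, 0, 0, 0, -0.3, 0],
    [0, 0, 0, 0, 0, -0.6, 0],
    [0, 0, 0, 0, 0, -0.8, 0],
    [0, 0, 0, 0, 0, -0.8, 0],
    [0, 0, 0, 0, 0, -0.8, 0],
    [0, 0, 0, 0, 0, -0.4, 0],
    [0, 0, 0, 0, 0, 0, 0],
    [0, 0, 0, 0, 0, 0, 0]
  ]
}}

```text
clock: 18.85
position: [0.55, -0.2562, 0.2478]
tcp_rot: [2.689, 1.625, 0.001]
ft_force: [-0.5, -1.1, -0.3]
gripper_width: 0.0855
```

Run:
```python
from h import *
st(); snap('side','pics/s6.png'); snap('top','pics/t6.png')
a=cv2.resize(cv2.imread('pics/s6.png')[130:410,190:490],(400,373));b=cv2.resize(cv2.imread('pics/t6.png')[150:350,60:500],(800,364)) 
b=cv2.resize(cv2.imread('pics/t6.png')[170:350,60:240],(373,373))
cv2.imwrite('pics/x6.png',np.hstack([a,b]))
```

```text
t 18.85 p [ 0.55   -0.2562  0.2478] xang 62.3 z [ 0.  0. -1.] q [-0.082  0.504  0.623  1.67  -0.327  1.074  0.157] F [-0.5 -1.1 -0.3] w 0.0855
```

View pics/x6.png

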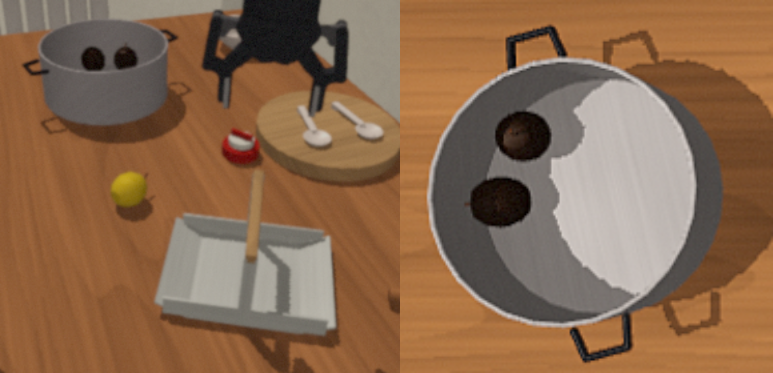

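The tray stands flat and released, the gripper is clear of it, and both pears are on the pot's bottom, at (523,136) and (500,202) in the composite. The pot hasn't moved. Handing in.

```bash
python3 -c "
from rig import r
print(r.job_done())"
```

```text
the job is handed in; nothing more can be done
None
```

I tipped both brown pears into the steel pot, put the empty tray back flat where it started, and handed the job in at about 19 s of the 61 s allowed. The simulator gives no verdict, so success rests on my own checks.

**What I did:** I lifted the tray by its bar, carried it level to the pot and tipped it there. I then levelled it, lowered it until it touched the table, released it and backed off straight up. The fingers stayed on the bar above the pears throughout.

**Last checks:**
- **Pears:** the final top and side pictures show both lying on the pot's bottom.
- **Pot:** it stands upright and looks undisturbed.
- **Tray:** it stands upright and empty on the table, by eye in the side picture; I did not measure its final tilt.
- **Gripper:** it is open and about 13 cm above the tray handle, with only noise on the force reading.

**What did not go as expected:**
- **Pears left early:** they rolled out at about 19° of tilt, not the stated 45–55°. They still landed in the pot, and I then tipped the empty tray to 35° over the pot to meet the tipping step.
- **Bar length:** the images gave about 154 mm, not the 162 mm stated. This did not affect the grasp.

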